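# Fetch a capacitor from the guard cage for the code reader

## Robot

A 6-joint arm with a two-finger parallel gripper is mounted at the origin on the work surface. World frame = base frame: x ahead of the robot, y to its left, z up, the work surface at z = 0. Lengths are in m, angles in rad, forces in N, time in s.
With the tool pointing down it reaches from about 0.3 to 0.775 m from the base axis. Payload 14.6 kg.
Tool frame: the origin (TCP) lies between the finger pads; the fingertips stand 14 mm ahead of it and the grasp point (between the pads) lies 5 mm behind it; z points along the fingers, y is the line along which they close (so a half turn about z gives the same grasp; the last joint's range is limited). The gripper opens to 94 mm and grips with 3 to 60 N. Pads are 16 mm wide; open, the fingers measure 119 mm over their backs; the gripper's body (75 mm by 177 mm) begins 78 mm behind the grasp point.
Start: joints at [-1.258, 0.3, 1.521, -0, 1.321, -0.067], TCP at [0.204, -0.511, 0.219] pointing down, gripper open.
Joint ranges: [-3.03, 3.03], [-0.79, 2.21], [0.23, 2.52], [-1.04, 4.18], [0, 3.07], [-2.55, 2.55]. Speed limits (rad/s): [2.22, 2.22, 2.57, 3.14, 3.14, 3.14].

## Interface

Orientations are given as [roll, pitch, yaw] about the fixed x, y, z axes, in that order (R = Rz(yaw) Ry(pitch) Rx(roll)).
In Python, from station import ctrl gives the robot as it stands. The module is installed in compiled form; this text tells all that it offers.
- The arm moves only by the tool move_arm, never from a script. Its argument "targets" is a list of rows, each a list of 7 numbers: the opening, from -1 (shut) to 1 (fully open), then the shift along the tool's x, y, z in units of 50 mm (1.0 is 50 mm), then the turn, a rotation vector about the tool's x, y, z in rad. A call has 1 to 12 rows; each row is the pose to reach, as a shift and turn from the pose commanded when the call began, along the tool's axes at that moment; what a row does not reach only later rows make up. A row lasts 1/10 s, in which the tool goes at most 50 mm and 8.59 degrees, less where a joint would pass 70% of its speed; a pose out of reach is approached as far as the arm can. A call with a gripper value outside its range is refused whole. The fingers move at their own pace and stop on an object; "grip_force" is the grip in N (left out, the last holds). Time passes only in rows, so rows that repeat a pose let the fingers close. It gives the time, the measured TCP pose, the force, the opening and the grip force at its end, in the units of the state.
- ctrl.get_obs(): the state, without advancing time (a new reading comes with each control period).
- ctrl.camera(name): name is "scene" or "side" or "wrist"; returns (picture, depth): 384x512x3 uint8, red, green, blue; 384x512 float32, m along the optical axis (not along the pixel's ray), 0 where there is no reading.
- ctrl.camera_params(name): a dict with "intrinsics" (3x3 intrinsics, pixels), "rvec" (rotation vector, rad) and "tvec" (3), from world to camera coordinates, as OpenCV has them; the wrist camera has in their place "T_tool_cam" (4x4, takes a point from camera to tool coordinates, whose origin is the TCP and whose axes are the flange's). Camera axes: x right, y down, z forward; pixel columns grow to the right and rows downward; lengths in m; the calibration is good to about 2 mm. A picture is of the moment at which its call begins: read the wrist's pose just before it. camera_params takes no time and is no camera call.
- ctrl.hand_in(): hands the job in; it is judged then, once.
Trained networks look in the newest picture that a camera, given by its name, has taken for a name from the list of things; names that differ only in an ending like _2 or _b are one class to them, and where a whole thing is asked for, a point or a joint stands for the part that bears it (a point fixed in the world has none). Each returns a list of dicts, best first, with "score" (0 to 1); they miss things now and then, are a little off and sometimes report something else, mostly with a low value. They report only what shows in the picture. A call takes as long as a camera call.
- ctrl.cut_out(camera, target): "region" (384x512 bool, what is visible of it) and "point" ([column, row] in pixels, amid what is visible of it).
- ctrl.tip_of(camera, target): "point" ([column, row] in pixels: a listed point, or the origin of a listed thing).
The state is a dict: "time_s": time; "qpos": joint angles; "joint_vel": joint speeds; "tau": joint torques, N m; "ee_pos": TCP position; "eef_rot": TCP orientation; "force": force on the tool from outside, world axes, zero at the start; "moment": the same for the moment, N m; "grip_width": finger opening in m; "grip_force": force on a finger pad.
Only numpy, scipy, OpenCV 4.12 (cv2) and the standard library are available. Lean on these libraries where they do the work, as an engineer would, in place of code of your own. Each camera call takes 0.05 s, during which the arm holds its last target. There are 200 camera calls.

## Task

Raise the clear shutter of the wire cage until it stays up by itself with your hand off it, reach in under it and bring out the tall capacitor, leaving the squat one beside it where it is. Stand the tall one gently upright, wholly on the code reader's round pad, with its label squarely facing the reader's window, and let go. Then close the cage shutter fully again, without knocking over the solder spool or the bottle.

Things in the scene. Friction and masses are not known exactly. Their poses are not given: they have to be found in the camera images.
- cage: Fixed aluminium guard cage, no floor; wire roof, sides and back (gaps under 50 mm): the only way in is the front. Origin on the table, in the shutter's plane, midway between the front posts (22 mm square, 440 mm high, at y = +-190 mm); a balance weight swings outside the left side, up to 360 mm high. x points into the cage, y left. Clear inside: y -175 to 175 mm, x 0 to 160 mm, 225 mm high.
- shutter (a joint): Metres raised: 0 shut, 0.26 upper stop. Clear panel at cage x = 0, 340 mm wide, 220 high, 12 thick, lower edge on the table when shut. On a swinging balance weight: it weighs 6 N at the bottom, fading to nothing at 0.22; friction 1.8 N. Let go below 0.11 it slides shut by itself (0.2 m/s); above 0.16 it stays up. Over 0.17 counts as up; a hand tilted 45 degrees needs about 0.24 to pass.
- shutter_bar (a point): Middle of the shutter's handle, moving with it: round bar 12 mm thick, 160 mm long along the cage's y, on a 10 mm stand-off at each end; centre line 60 mm in front of the shutter (cage x = -60 mm), 80 mm above the table when shut. Free all round between the stand-offs: hook it from below, pinch it, or press it down from above.
- cap: The tall capacitor, loose: plain aluminium can, 48 mm diameter, 80 mm high, 0.15 to 0.3 kg, upright in the left or right half of the cage, 42 to 64 mm behind the shutter plane. Origin: centre of its underside, z up; x points out through the middle of its label. On top a ridge (7 mm wide, 5 high) runs from the centre to the rim on the label's side.
- cap_mark (a point): Middle of the label on the can's side, 25 mm from the can's axis, 40 mm above its underside; the label is 24 mm wide, 44 mm high.
- squat: The other capacitor in the cage, to be left alone: squat can 60 mm diameter, 45 mm high, with two stud terminals on top; origin at the centre of its underside, about 160 mm to the left or right of the tall one.
- reader: Code reader, fixed to the table. Origin on the table under the centre of its round pad: 84 mm diameter, top 6 mm above the table. Its x axis points from the pad to the reader block (50 mm deep, 70 mm wide, 75 mm high), whose front face is 90 mm from the pad's centre; a bar 30 mm wide and 4 mm high joins them.
- reader_window (a point): Middle of the reader's window on the face of the block that looks at the pad: 90 mm along the reader's x from the pad's centre, 40 mm above the table.
- spool: Solder spool standing on the table between cage and reader, 54 mm diameter, 40 mm high; a bystander. Origin at the centre of its underside.
- bottle: Water bottle, 64 mm diameter, 200 mm high, far left beyond the reader; a bystander. Origin at the centre of its underside.

How it is judged:
By the outcome, as a careful person would: the job done as asked, in the order asked, and still so for the second after the job is handed in, with the robot touching nothing.
It also fails if it takes over 72 s, if anything falls off the work surface, if the arm or the gripper's body presses on something with over 40 N, if the wrist force passes 120 N, or if a joint passes its speed limit or range.

## Working session

There is one attempt and no reset: what is moved stays moved. The work goes in short steps, Python scripts to look and compute and a tool call to move; the robot and the scene stay as the last step left them, time stands still between calls to the robot, and variables do not carry over. Pictures are saved under pics/ and viewed, at most 12 in all, crops included, and the job is handed in when it is done.

Besides the shell and the picture viewer there is one more tool, called after "Request:" as a command line: name --pt "numbers of a row" for each row, then --argument value for the rest. move_arm: Moves the arm, as the interface text tells. Its arguments: {"type":"object","properties":{"targets":{"type":"array"},"grip_force":{"type":"number"}},"required":["targets"]}

```bash
mkdir -p pics; cat > h.py <<'E'
import numpy as np, cv2
from scipy.spatial.transform import Rotation as R
from station import ctrl
def cam(n):
    o=ctrl.get_obs(); im,d=ctrl.camera(n); p=ctrl.camera_params(n); K=np.array(p["intrinsics"])
    if n=="wrist":
        T=np.eye(4); T[:3,:3]=R.from_euler('xyz',o["eef_rot"]).as_matrix(); T[:3,3]=o["ee_pos"]
        T=T@np.array(p["T_tool_cam"])
    else:
        M=np.eye(4); M[:3,:3]=cv2.Rodrigues(np.array(p["rvec"],float))[0]; M[:3,3]=np.ravel(p["tvec"]); T=np.linalg.inv(M)
    return im,d,K,T
def cloud(d,K,T):
    v,u=np.mgrid[:384,:512]; P=np.stack([(u-K[0,2])/K[0,0]*d,(v-K[1,2])/K[1,1]*d,d],-1)
    return P@T[:3,:3].T+T[:3,3]
def ray_z(px,K,T,z):
    r=T[:3,:3]@np.array([(px[0]-K[0,2])/K[0,0],(px[1]-K[1,2])/K[1,1],1]); return T[:3,3]+r*(z-T[2,3])/r[2]
def proj(P,K,T):
    c=np.linalg.inv(T)@np.append(P,1); return (K@c[:3])[:2]/c[2]
def save(im,n,s=1.5): cv2.imwrite('pics/'+n,cv2.resize(im[...,::-1],None,fx=s,fy=s))
E
python3 - <<'E'
from h import *
o=ctrl.get_obs(); print({k:np.round(o[k],3) for k in o})
Z={'cap':0,'squat':0,'reader':0,'spool':0,'bottle':0,'cage':0,'reader_window':.04,'shutter_bar':.08,'cap_mark':.04}
for n in("scene","side"):
    im,d,K,T=cam(n); save(im,n+'0.png'); C=cloud(d,K,T)
    print(n,'campos',T[:3,3].round(3),'look',T[:3,2].round(2))
    for t,z in Z.items():
        for r in ctrl.tip_of(n,t)[:2]:
            print(t,round(r['score'],2),np.round(r['point']),ray_z(r['point'],K,T,z).round(3))
        
E
```

```text
{'time_s': np.float64(0.0), 'qpos': array([-1.258,  0.3  ,  1.522,  0.   ,  1.321, -0.067]), 'joint_vel': array([ 0.   ,  0.001,  0.   , -0.001, -0.002,  0.001]), 'tau': array([ 0.0000e+00, -5.3181e+01, -3.5274e+01,  7.1000e-02,  2.4000e-02,
       -0.0000e+00]), 'ee_pos': array([ 0.204, -0.511,  0.219]), 'eef_rot': array([-3.14, -0.  ,  0.38]), 'force': array([0.034, 0.203, 0.324]), 'moment': array([-0.005, -0.038,  0.01 ]), 'grip_force': np.float64(0.0), 'grip_width': np.float64(0.094)}
scene campos [ 0.731 -0.296  0.929] look [-0.22  0.42 -0.88]
cap 0.66 [277. 252.] [0.61  0.043 0.   ]
squat 0.86 [247. 327.] [ 0.624 -0.123  0.   ]
reader 0.82 [239. 122.] [0.385 0.307 0.   ]
reader 0.65 [220. 180.] [0.421 0.143 0.   ]
spool 0.91 [220. 179.] [0.421 0.145 0.   ]
bottle 0.76 [371. 161.] [0.711 0.339 0.   ]
cage 0.96 [247. 269.] [ 0.571 -0.019  0.   ]
reader_window 0.71 [234.  80.] [0.331 0.388 0.04 ]
shutter_bar 0.63 [219. 245.] [ 0.515 -0.023  0.08 ]
cap_mark 0.6 [291. 257.] [0.645 0.03  0.04 ]
side campos [0.695 0.568 0.968] look [-0.16 -0.42 -0.89]
cap 0.73 [330. 242.] [0.386 0.308 0.   ]
cap 0.62 [219. 186.] [0.617 0.049 0.   ]
squat 0.61 [198. 142.] [ 0.632 -0.118 -0.   ]
reader 0.95 [331. 242.] [0.385 0.308 0.   ]
spool 0.71 [294. 193.] [0.423 0.14  0.   ]
bottle 0.86 [216. 296.] [0.713 0.342 0.   ]
cage 0.94 [224. 161.] [ 0.578 -0.028  0.   ]
reader_window 0.78 [359. 259.] [0.349 0.382 0.04 ]
shutter_bar 0.76 [246. 140.] [ 0.51  -0.023  0.08 ]
cap_mark 0.68 [218. 292.] [0.705 0.345 0.04 ]
```

View pics/scene0.png

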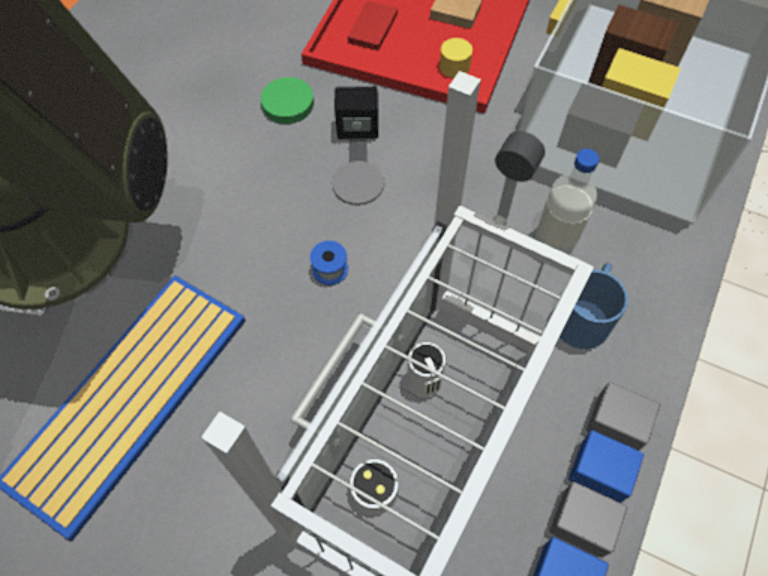

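View pics/side0.png

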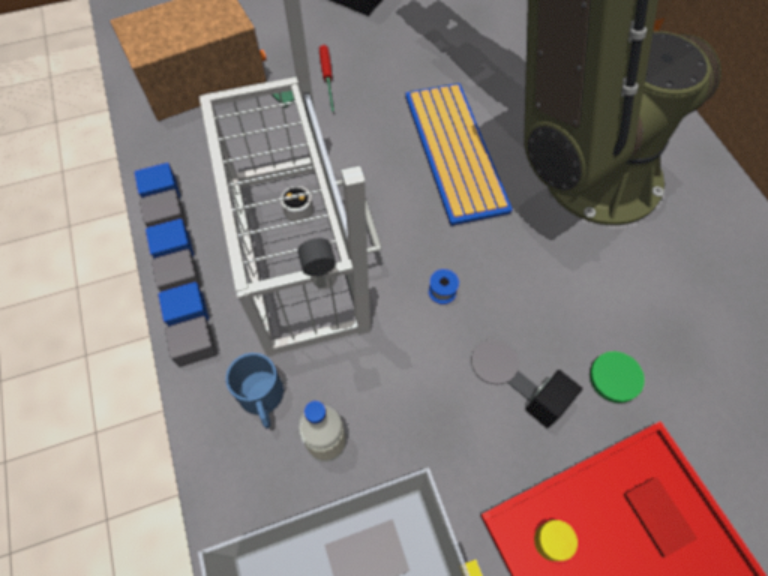

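The scene view shows the cage running nearly along world y, with the handle bar on the robot's side at about (330,370). The tall can with its ridge is at (427,360), the squat one at (373,483) and the spool at (328,262). The pad is at (358,182), with the reader block beyond it at (357,112). The side view agrees with this. Next I'll refine the cage, bar and can geometry from depth.

```bash
cat >> h.py <<'E'
def pose():
    o=ctrl.get_obs(); return np.array(o["ee_pos"]),R.from_euler('xyz',o["eef_rot"])
def Rt(z,y):  # tool orientation from z dir and approx y dir
    z=np.array(z,float);z/=np.linalg.norm(z); x=np.cross(y,z);x/=np.linalg.norm(x); return R.from_matrix(np.c_[x,np.cross(z,x),z])
def row(p,r,p0=None,r0=None):
    if p0 is None: p0,r0=pose()
    return np.r_[r0.inv().apply(np.array(p)-p0)/.05,(r0.inv()*r).as_rotvec()].round(3)
E
python3 - <<'E'
from h import *
for n in("scene","side"):
    im,d,K,T=cam(n); C=cloud(d,K,T); print(n)
    m=(d>0)&(abs(C[...,2]-.44)<.006)&(abs(C[...,0]-.57)<.12)&(C[...,1]>-.35)&(C[...,1]<.3)
    for s in (C[...,1]<-.02,C[...,1]>-.02):
        q=C[m&s]; 
        if len(q): print(' post',len(q),q.mean(0).round(4), (q.min(0)+q.max(0))[:2]/2)
    for t in('cap','squat','spool','shutter_bar','reader','cage','cap_mark','bottle'):
        for r in ctrl.cut_out(n,t)[:1]:
            q=C[r['region']&(d>0)]
            print(t,round(r['score'],2),len(q),np.median(q,0).round(3),q.min(0).round(3),q.max(0).round(3))
            if t in('cap','squat'):
                h={'cap':.08,'squat':.045}[t]; a=q[abs(q[:,2]-h)<.006]; print('  top',len(a),a.mean(0).round(4),(np.percentile(a,2,0)+np.percentile(a,98,0))/2)
                if t=='cap': b=q[(q[:,2]>.0825)&(q[:,2]<.09)]; print('  ridge',len(b),b.mean(0).round(4))
            if t=='shutter_bar':
                a=q[abs(q[:,2]-.083)<.01]; f=np.polyfit(a[:,1],a[:,0],1); print('  bar',len(a),a.mean(0).round(4),f,a[:,1].min(),a[:,1].max())
E
```

```text
scene
 post 484 [ 0.5636 -0.2147  0.4408] [ 0.56230474 -0.21433823]
 post 269 [0.5866 0.1628 0.4407] [0.58562167 0.16476027]
cap 0.64 683 [0.626 0.03  0.08 ] [ 0.599 -0.032 -0.001] [0.664 0.073 0.242]
  top 351 [0.6239 0.0431 0.0822] [0.62395464 0.04194203 0.08131339]
  ridge 173 [0.6243 0.0444 0.084 ]
squat 0.81 808 [ 0.63  -0.122  0.047] [ 0.599 -0.15   0.003] [ 0.658 -0.092  0.058]
  top 667 [ 0.6293 -0.1199  0.0469] [ 0.62899003 -0.12134834  0.04668761]
spool 0.59 623 [0.425 0.137 0.041] [ 0.394  0.116 -0.001] [0.448 0.17  0.049]
shutter_bar 0.81 5168 [ 0.575 -0.039  0.105] [ 0.483 -0.21  -0.002] [0.62  0.274 0.271]
  bar 936 [ 0.5394 -0.0261  0.0851] [0.05997509 0.54098698] -0.18817339594865684 0.15482541448079812
reader 0.55 2004 [0.358 0.372 0.011] [ 0.267  0.261 -0.001] [0.429 0.49  0.082]
cage 0.78 19440 [ 0.596 -0.02   0.241] [ 0.457 -0.229 -0.003] [0.771 0.597 0.445]
cap_mark 0.82 630 [0.626 0.032 0.081] [ 0.6   -0.032  0.004] [0.663 0.067 0.241]
bottle 0.61 1726 [0.709 0.324 0.122] [ 0.667  0.163 -0.   ] [0.743 0.467 0.245]
side
 post 163 [0.5866 0.1659 0.4393] [0.58627367 0.16481417]
squat 0.59 359 [ 0.63  -0.106  0.044] [ 0.598 -0.148  0.003] [0.658 0.068 0.242]
  top 213 [ 0.6287 -0.1155  0.045 ] [ 0.62807527 -0.11855479  0.04449129]
spool 0.55 385 [0.425 0.149 0.039] [ 0.397  0.114 -0.003] [0.449 0.17  0.045]
shutter_bar 0.92 572 [ 0.574 -0.002  0.199] [ 0.511 -0.193 -0.001] [0.586 0.105 0.228]
  bar 111 [0.5228 0.0207 0.0844] [-0.03993116  0.52359849] -0.10592404301557279 0.10463001046833276
reader 0.97 1799 [0.362 0.365 0.008] [ 0.261  0.261 -0.003] [0.429 0.442 0.079]
cage 0.76 8956 [0.636 0.04  0.237] [ 0.452 -0.746 -0.005] [0.781 0.209 0.442]
cap_mark 0.73 412 [ 0.629 -0.106  0.044] [ 0.595 -0.19  -0.002] [0.66  0.066 0.241]
bottle 0.93 999 [0.707 0.355 0.133] [ 0.673  0.273 -0.003] [0.746 0.375 0.203]
```

```bash
cat >> h.py <<'E'
yw=-.062; XC=np.array([np.cos(yw),np.sin(yw),0]); YC=np.array([-np.sin(yw),np.cos(yw),0]); Zw=np.array([0,0,1.]); OC=np.array([.5743,-.0247,0])
s=2**-.5; ZT=s*XC-s*Zw
RP=Rt(ZT,s*XC+s*Zw)
BAR=OC-.06*XC+.08*Zw
E
python3 - <<'E'
from h import *
p=BAR-ZT*.085; print(p,row(p,RP)); print(row(BAR+.005*ZT,RP,p,RP)); print(RP.as_euler('xyz'))
E
```

```text
[ 0.45442669 -0.01725832  0.14010408] [ 8.313 -7.31   1.587 -0.699  0.442 -1.068]
[0.  0.  1.8 0.  0.  0. ]
[2.35619449 0.         1.50879633]
```

Request:
move_arm --pt "-0.1 8.313 -7.31 1.587 -0.699 0.442 -1.068" --pt "-0.1 8.313 -7.31 1.587 -0.699 0.442 -1.068" --pt "-0.1 8.313 -7.31 1.587 -0.699 0.442 -1.068" --pt "-0.1 8.313 -7.31 1.587 -0.699 0.442 -1.068" --pt "-0.1 8.313 -7.31 1.587 -0.699 0.442 -1.068" --pt "-0.1 8.313 -7.31 1.587 -0.699 0.442 -1.068" --pt "-0.1 8.313 -7.31 1.587 -0.699 0.442 -1.068" --pt "-0.1 8.313 -7.31 1.587 -0.699 0.442 -1.068" --pt "-0.1 8.313 -7.31 1.587 -0.699 0.442 -1.068" --pt "-0.1 8.313 -7.31 1.587 -0.699 0.442 -1.068" --pt "-0.1 8.313 -7.31 1.587 -0.699 0.442 -1.068" --pt "-0.1 8.313 -7.31 1.587 -0.699 0.442 -1.068"

```text
time_s: 3.1
ee_pos: [0.4494, -0.0267, 0.1409]
eef_rot: [2.361, 0.002, 1.508]
force: [-0.0, 0.0, -0.5]
grip_width: 0.0418
grip_force: 0.0
```

```bash
python3 - <<'E'
from h import *
print(ctrl.get_obs()['ee_pos'],ctrl.get_obs()['qpos'].round(2))
im,d,K,T=cam("wrist"); save(im,'w1.png',1.2); C=cloud(d,K,T)
f=C-OC; cx=f@XC; cy=f@YC
m=(d>0)&(cx<-.03)&(cx>-.09)&(C[...,2]>.05)&(C[...,2]<.11)&(abs(cy)<.06)
print(m.sum(),np.median(cx[m]),np.percentile(cx[m],[2,98]),np.percentile(C[m][:,2],[2,98]))
if m.sum()>20:print(np.polyfit(cy[m],cx[m],1))
p=BAR+.005*ZT; print(row(p,RP))
E
```

```text
[ 0.44942436 -0.02674607  0.14094306] [-0.19 -0.12  2.39  0.76  0.13 -0.85]
1474 -0.06479677139173678 [-0.06714733 -0.05754538] [0.07792413 0.08659876]
[ 1.87281323e-05 -6.39217206e-02]
[ 1.700e-01  5.800e-02  1.862e+00 -5.000e-03  1.000e-03 -5.000e-03]
```

View pics/w1.png

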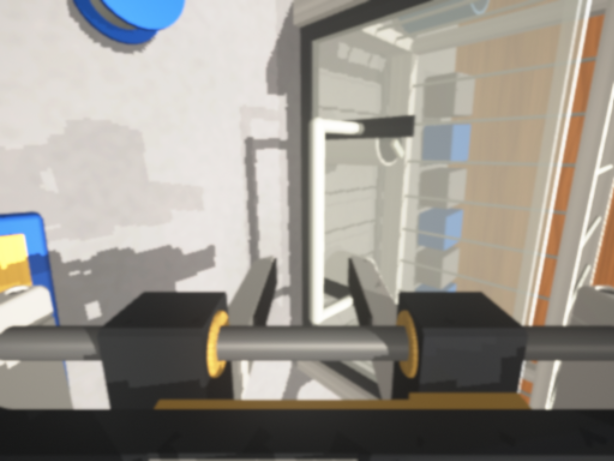

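The bar runs down the picture at x≈318, midway between the fingertips at x≈265 and 355, so I'll advance and pinch it.

Request:
move_arm --pt "-0.1 0.1 0.06 0.6 0 0 0" --pt "-0.1 0.17 0.06 1.2 0 0 0" --pt "-0.1 0.17 0.06 1.86 0 0 0" --pt "-0.1 0.17 0.06 1.86 0 0 0" --pt "-1 0.17 0.06 1.86 0 0 0" --pt "-1 0.17 0.06 1.86 0 0 0" --pt "-1 0.17 0.06 1.86 0 0 0" --pt "-1 0.17 0.06 1.86 0 0 0" --grip_force 45

```text
time_s: 3.95
ee_pos: [0.5166, -0.0281, 0.0789]
eef_rot: [2.369, -0.007, 1.503]
force: [-7.8, 0.6, -0.8]
grip_width: 0.0136
grip_force: 3.3
```

Request:
move_arm --pt "-1 0 0 0 0 0 0" --pt "-1 0 0 0 0 0 0" --pt "-1 0 0.3 -0.3 0 0 0" --pt "-1 0 0.7 -0.7 0 0 0" --pt "-1 0 1.1 -1.1 0 0 0" --pt "-1 0 1.5 -1.5 0 0 0" --pt "-1 0 1.9 -1.9 0 0 0" --pt "-1 0 2.3 -2.3 0 0 0" --pt "-1 0 2.7 -2.7 0 0 0" --pt "-1 0 3.1 -3.1 0 0 0" --pt "-1 0 3.45 -3.45 0 0 0" --pt "-1 0 3.45 -3.45 0 0 0"

```text
time_s: 5.15
ee_pos: [0.519, -0.0043, 0.1903]
eef_rot: [2.383, -0.026, 1.545]
force: [-22.0, 22.8, -8.7]
grip_width: 0.0108
grip_force: 45.0
```

```bash
python3 - <<'E'
from h import *
o=ctrl.get_obs();print(o['qpos'].round(3),o['force'].round(1),o['joint_vel'].round(2))
p=BAR+.005*ZT;
for h in(.1,.15,.2,.25): print(h,row(p+h*Zw,RP))
E
```

```text
[-0.12  -0.047  2.167  0.308  0.279 -0.348] [-22.   22.8  -8.7] [ 0.15 -0.47 -0.29 -2.07  0.63  2.18]
0.1 [-0.345 -0.193  0.186 -0.027 -0.044  0.008]
0.15 [-0.319  0.495 -0.539 -0.027 -0.044  0.008]
0.2 [-0.293  1.182 -1.265 -0.027 -0.044  0.008]
0.25 [-0.267  1.87  -1.991 -0.027 -0.044  0.008]
```

Request:
move_arm --pt "-1 -0.15 0.1 -0.1 -0.02 -0.03 0" --pt "-1 -0.3 0.2 -0.2 -0.027 -0.044 0.008" --pt "-1 -0.3 0.4 -0.4 -0.027 -0.044 0.008" --pt "-1 -0.3 0.65 -0.65 -0.027 -0.044 0.008" --pt "-1 -0.3 0.95 -0.95 -0.027 -0.044 0.008" --pt "-1 -0.3 1.25 -1.25 -0.027 -0.044 0.008" --pt "-1 -0.3 1.5 -1.5 -0.027 -0.044 0.008" --pt "-1 -0.3 1.75 -1.8 -0.027 -0.044 0.008" --pt "-1 -0.3 1.85 -1.95 -0.027 -0.044 0.008" --pt "-1 -0.3 1.85 -1.95 -0.027 -0.044 0.008"

```text
time_s: 6.15
ee_pos: [0.5196, -0.0209, 0.3296]
eef_rot: [2.345, -0.002, 1.511]
force: [-22.6, 21.2, 2.0]
grip_width: 0.0106
grip_force: 45.0
```

Request:
move_arm --pt "0.0 0 0 0 0 0 0" --pt "0.0 0 0 0 0 0 0" --pt "0.0 0 0 0 0 0 0" --pt "0.0 0 0 -0.3 0 0 0" --pt "0.0 0 0 -0.9 0 0 0" --pt "0.0 0 0 -1.5 0 0 0" --pt "0.0 0 0 -2.0 0 0 0"

```text
time_s: 6.85
ee_pos: [0.4488, -0.0184, 0.4008]
eef_rot: [2.34, -0.002, 1.507]
force: [0.7, 0.0, -0.0]
grip_width: 0.047
grip_force: 0.0
```

```bash
python3 - <<'E'
from h import *
o=ctrl.get_obs();print(o['time_s'],o['ee_pos'].round(3),o['qpos'].round(3),o['force'].round(1))
print(np.array(ctrl.camera_params('wrist')['T_tool_cam']).round(3))
im,d,K,T=cam("scene"); save(im,'s2.png'); C=cloud(d,K,T)
f=C-OC; cx=f@XC; cy=f@YC
m=(d>0)&(cx<-.045)&(cx>-.075)&(abs(cy)<.075)&(C[...,2]>.25)&(C[...,2]<.4)
print(m.sum(),np.percentile(C[m][:,2],[10,50,90]))
r=ctrl.tip_of('scene','shutter_bar');print([(x['score'],x['point']) for x in r[:2]], proj(BAR+.25*Zw,K,T))
CAP=np.array([.623,.043,0])
for a in(45,52):
    a=np.radians(a); z=np.cos(a)*XC-np.sin(a)*Zw; Rg=Rt(z,-YC)
    g=CAP+.055*Zw; pre=g-.15*XC
    print(a,'pre',row(pre+.08*Zw+.005*z,Rg),row(pre+.005*z,Rg),'in',row(g,Rg,pre,Rg))
E
```

```text
6.85 [ 0.449 -0.018  0.401] [-0.165 -0.455  1.986  0.102  0.814 -0.14 ] [ 0.7  0.  -0. ]
[[-0.001 -0.971 -0.238  0.069]
 [ 1.    -0.001 -0.    -0.001]
 [ 0.    -0.238  0.971 -0.166]
 [ 0.     0.     0.     1.   ]]
341 [0.33954575 0.34143078 0.34291615]
[(0.9, [205.7, 177.8]), (0.21, [235.8, 82.5])] [207.20054862 179.62865377]
0.7853981633974483 pre [ 1.432 -3.595  4.091  0.016 -0.016  1.568] [ 1.429 -4.75   5.198  0.016 -0.016  1.568] in [ 2.121 -0.     2.121  0.     0.     0.   ]
0.9075712110370514 pre [ 1.432 -3.607  4.09   0.112 -0.112  1.565] [ 1.429 -4.762  5.197  0.112 -0.112  1.565] in [ 2.364 -0.     1.847  0.     0.     0.   ]
```

View pics/s2.png

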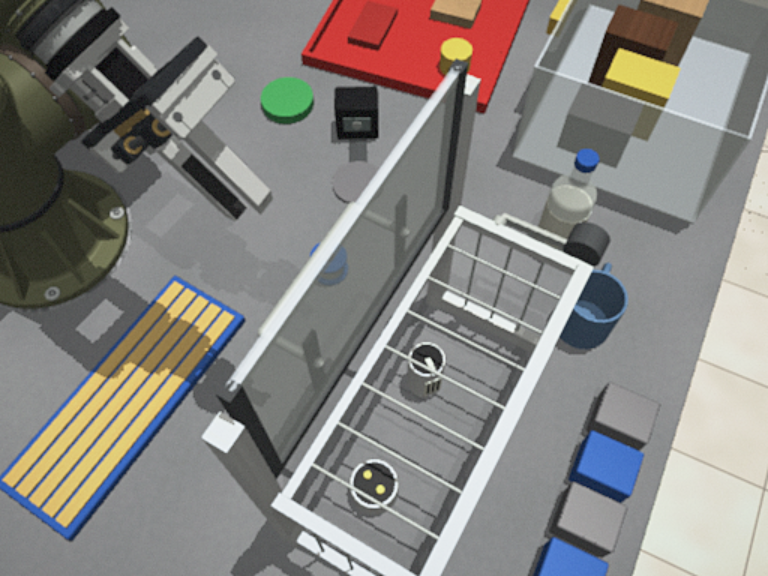

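The shutter is up and staying there by itself: the bar is at z≈0.34, seen at about (310,265), and the can and the spool haven't moved. Now I'll turn the hand with the camera underneath, tilted 50°, and line it up on the can along the tool axis.

```bash
cat >> h.py <<'E'
a50=np.radians(50); ZG=np.cos(a50)*XC-np.sin(a50)*Zw; RG=Rt(ZG,YC)
E
python3 - <<'E'
from h import *
CAP=np.array([.623,.043,0]); g=CAP+.05*Zw+.005*ZG
print(g,g-.17*ZG,row(g-.17*ZG,RG))
E
```

```text
[0.62620776 0.04280086 0.04616978] [0.51714383 0.04957151 0.17639733] [ 1.435 -2.387  4.052  0.085  0.085 -1.572]
```

Request:
move_arm --pt "0.0 0.3 -0.9 0 0.01 0.01 -0.15" --pt "0.0 0.6 -1.8 0.2 0.015 0.015 -0.3" --pt "0.0 1.0 -2.4 0.6 0.025 0.025 -0.45" --pt "0.0 1.435 -2.4 1.0 0.035 0.035 -0.6" --pt "0.0 1.435 -2.4 1.4 0.04 0.04 -0.75" --pt "0.0 1.435 -2.4 1.9 0.05 0.05 -0.9" --pt "0.0 1.435 -2.4 2.4 0.06 0.06 -1.05" --pt "0.3 1.435 -2.4 2.9 0.065 0.065 -1.2" --pt "0.6 1.435 -2.4 3.4 0.07 0.07 -1.35" --pt "1.0 1.435 -2.4 3.8 0.08 0.08 -1.5" --pt "1.0 1.435 -2.387 4.05 0.085 0.085 -1.572" --pt "1.0 1.435 -2.387 4.05 0.085 0.085 -1.572"

```text
time_s: 8.15
ee_pos: [0.5169, 0.0502, 0.1708]
eef_rot: [-3.141, 0.689, 3.082]
force: [0.1, -0.6, -0.4]
grip_width: 0.0835
grip_force: 0.0
```

```bash
python3 - <<'E'
from h import *
o=ctrl.get_obs();print(o['time_s'],o['ee_pos'].round(3),o['eef_rot'].round(3),o['qpos'].round(3),o['force'].round(1))
im,d,K,T=cam("wrist"); save(im,'w3.png',1.2); C=cloud(d,K,T)
for t in('cap','cap_mark'):
    for r in ctrl.cut_out('wrist',t)[:1]:
        q=C[r['region']&(d>0)]; print(t,r['score'],len(q),np.median(q,0).round(3))
        a=q[abs(q[:,2]-.08)<.004]; 
        if len(a)>10: print('top',(np.percentile(a,1,0)+np.percentile(a,99,0))/2,np.ptp(a,0))
        b=q[(q[:,2]>.02)&(q[:,2]<.07)]
        if len(b)>30: # circle fit r=.024
            from scipy.optimize import least_squares
            print('circ',least_squares(lambda c:np.hypot(*(b[:,:2]-c).T)-.024,[.623,.043],loss='soft_l1',f_scale=.002).x)
    for r in ctrl.tip_of('wrist',t)[:1]: print(r, ray_z(r['point'],K,T,0 if t=='cap' else .04))
CAP=np.array([.623,.043,0]); print(proj(CAP+.08*Zw,K,T)); g=CAP+.05*Zw+.005*ZG
print(row(g,RG))
E
```

```text
8.15 [0.517 0.05  0.171] [-3.141  0.689  3.082] [ 0.066  0.007  2.136 -0.255  0.323 -1.231] [ 0.1 -0.6 -0.4]
cap 0.62 2442 [0.603 0.043 0.06 ]
top [0.61982499 0.04251265 0.07976516] [0.04925708 0.04686293 0.00789563]
circ [0.6221342 0.0423961]
{'point': [257.7, 156.9], 'score': 0.97} [0.62009569 0.04144431 0.        ]
cap_mark 0.61 2477 [0.603 0.044 0.059]
top [0.61982293 0.04275242 0.07979918] [0.04925708 0.04607276 0.00789563]
circ [0.62213437 0.04239519]
{'point': [247.0, 188.1], 'score': 0.87} [0.63682766 0.02629587 0.04      ]
[258.84275234 207.22486549]
[-6.200e-02 -2.200e-02  3.366e+00  2.000e-03 -4.000e-03 -2.000e-03]
```

View pics/w3.png

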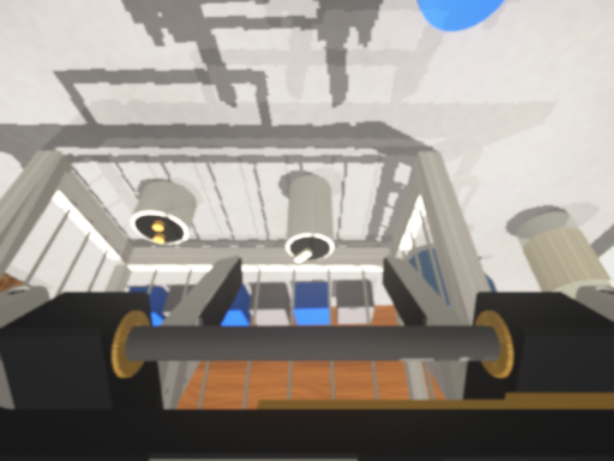

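The view is upside down. The can is at (310,215), centred between the fingers at 240 and 385, and its ridge points down and left. I'll advance and grip.

Request:
move_arm --pt "1.0 -0.05 0 0.5 0 0 0" --pt "1.0 -0.06 0 1.1 0 0 0" --pt "1.0 -0.06 0 1.7 0 0 0" --pt "1.0 -0.06 0 2.3 0 0 0" --pt "1.0 -0.06 0 2.9 0 0 0" --pt "1.0 -0.06 0 3.35 0 0 0" --pt "1.0 -0.06 0 3.35 0 0 0" --pt "-1 -0.06 0 3.35 0 0 0" --pt "-1 -0.06 0 3.35 0 0 0" --pt "-1 -0.06 0 3.35 0 0 0" --pt "-1 -0.06 0 3.35 0 0 0" --pt "-1 -0.06 0 3.35 0 0 0" --grip_force 25

```text
time_s: 9.6
ee_pos: [0.6258, 0.0439, 0.0468]
eef_rot: [3.139, 0.694, 3.079]
force: [-0.7, -0.1, -0.5]
grip_width: 0.0573
grip_force: 0.0
```

Request:
move_arm --pt "-1 0 0 0 0 0 0" --pt "-1 0 0 0 0 0 0" --pt "-1 0 0 0 0 0 0" --pt "-1 0 0 0 0 0 0" --pt "-1 0.0 0 -0.2 0 0 0" --pt "-1 0.0 0 -0.6 0 0 0" --pt "-1 0.0 0 -1.1 0 0 0" --pt "-1 0 0 -1.7 0 0 0" --pt "-1 0 0 -2.3 0 0 0" --pt "-1 0 0 -2.9 0 0 0" --pt "-1 0 0 -3.3 0 0 0" --pt "-1 0 0 -3.4 0 0 0"

```text
time_s: 10.8
ee_pos: [0.5168, 0.0505, 0.1783]
eef_rot: [3.139, 0.694, 3.079]
force: [0.9, -0.0, -2.0]
grip_width: 0.0475
grip_force: 25.0
```

```bash
python3 - <<'E'
from h import *
o=ctrl.get_obs();print(o['time_s'],o['ee_pos'].round(3),o['eef_rot'].round(3),o['qpos'].round(3),o['force'].round(1),o['grip_width'],o['grip_force'])
az=np.radians(22); z=np.cos(a50)*np.array([np.cos(az),np.sin(az),0])-np.sin(a50)*Zw; y=np.array([-np.sin(az),np.cos(az),0]); Q=Rt(z,y)
# grasp offset: vertical offset can bottom->TCP assumed .0468
S=np.array([.46,.27,0.]); t=S+(.0468+.04)*Zw+z*np.array([1,1,0])*.005
print(t,row(t,Q)); print('down .039',Q.inv().apply([0,0,-.039])/.05)
E
```

```text
10.8 [0.517 0.051 0.178] [3.139 0.694 3.079] [ 0.067 -0.008  2.132 -0.245  0.336 -1.24 ] [ 0.9 -0.  -2. ] 0.04752536890884295 24.99917596578598
[0.46297991 0.27120396 0.0868    ] [ 2.209e+00  4.336e+00  5.520e-01 -2.840e-01 -3.000e-03 -3.430e-01]
down .039 [ 5.01374336e-01 -2.16493490e-17  5.97514666e-01]
```

Request:
move_arm --pt "-1 0.1 0.5 0 -0.03 0 -0.04" --pt "-1 0.3 1.1 0.0 -0.07 0 -0.08" --pt "-1 0.5 1.8 0.0 -0.11 0 -0.13" --pt "-1 0.8 2.5 0.1 -0.15 0 -0.18" --pt "-1 1.2 3.2 0.2 -0.2 0 -0.24" --pt "-1 1.6 3.8 0.35 -0.24 -0.002 -0.29" --pt "-1 2.0 4.2 0.48 -0.27 -0.003 -0.325" --pt "-1 2.209 4.336 0.552 -0.284 -0.003 -0.343" --pt "-1 2.209 4.336 0.552 -0.284 -0.003 -0.343" --pt "-1 2.209 4.336 0.552 -0.284 -0.003 -0.343" --pt "-1 2.209 4.336 0.552 -0.284 -0.003 -0.343"

```text
time_s: 11.9
ee_pos: [0.464, 0.2707, 0.086]
eef_rot: [3.141, 0.697, -2.759]
force: [-0.3, 0.3, -2.6]
grip_width: 0.0476
grip_force: 25.0
```

```bash
python3 - <<'E'
from h import *
o=ctrl.get_obs();print(o['time_s'],o['ee_pos'].round(3),o['eef_rot'].round(3),o['qpos'].round(3),o['force'].round(1),o['grip_width'])
im,d,K,T=cam("side"); C=cloud(d,K,T)
r=ctrl.cut_out('side','cap')[:2]
for x in r:
    q=C[x['region']&(d>0)]; print(x['score'],len(q),np.median(q,0).round(3),np.percentile(q,[1,99],0).round(3))
az=np.radians(22); z=np.cos(a50)*np.array([np.cos(az),np.sin(az),0])-np.sin(a50)*Zw; Q=Rt(z,[-np.sin(az),np.cos(az),0])
print('tilt err',(pose()[1].inv()*Q).as_rotvec())
print('down',row(pose()[0]-.04*Zw,Q))
save(im[120:330,200:460],'side4.png',3)
E
```

```text
11.9 [0.464 0.271 0.086] [ 3.141  0.697 -2.759] [ 0.494  0.223  2.157 -0.809  0.098 -0.679] [-0.3  0.3 -2.6] 0.04756799702517525
0.95 446 [0.469 0.277 0.119] [[0.441 0.25  0.047]
 [0.487 0.295 0.125]]
tilt err [-0.00046714 -0.00088763 -0.00131232]
down [ 0.514 -0.     0.613 -0.    -0.001 -0.001]
```

View pics/side4.png

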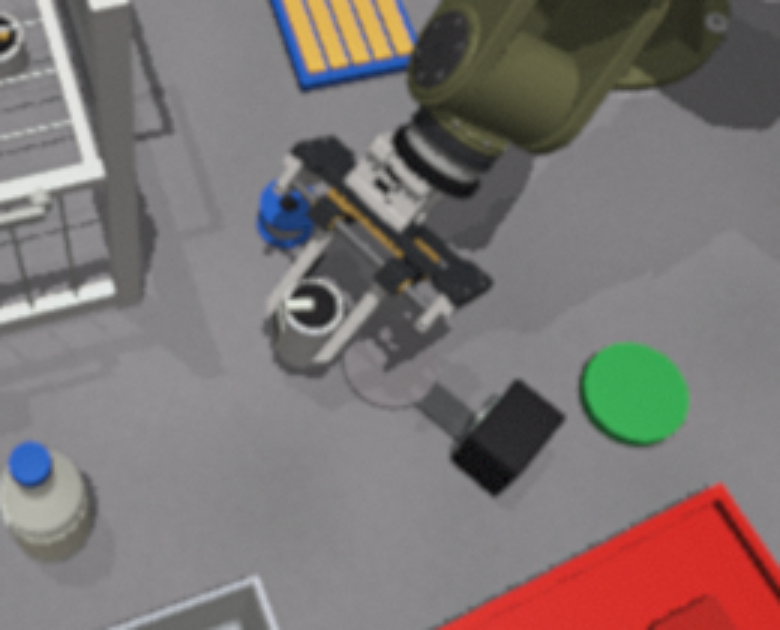

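The can hangs upright at about (315,300) with its underside about 39 mm up. Joint 5 is near its limit here, so I'll set the can down a little farther out.

Request:
move_arm --pt "-1 -0.43 0.2 0.36 0 0 0" --pt "-1 -0.87 0.4 0.73 0 0 0" --pt "-1 -0.87 0.4 0.73 0 0 0" --pt "-1 -0.65 0.4 0.99 0 0 0" --pt "-1 -0.47 0.4 1.2 0 0 0" --pt "-1 -0.42 0.4 1.27 0 0 0" --pt "-1 -0.39 0.4 1.3 0 0 0" --pt "-1 -0.37 0.4 1.325 0 0 0" --pt "-1 -0.37 0.4 1.325 0 0 0"

```text
time_s: 12.9
ee_pos: [0.5114, 0.3107, 0.0523]
eef_rot: [3.14, 0.688, -2.755]
force: [0.0, -0.1, -2.8]
grip_width: 0.048
grip_force: 25.0
```

```bash
python3 - <<'E'
from h import *
o=ctrl.get_obs();print(o['ee_pos'].round(4),o['eef_rot'].round(3),o['qpos'].round(3),o['joint_vel'].round(2))
az=np.radians(22); z=np.cos(a50)*np.array([np.cos(az),np.sin(az),0])-np.sin(a50)*Zw; Q=Rt(z,[-np.sin(az),np.cos(az),0])
p=pose()[0].copy(); p[2]=.0472; print(row(p,Q))
E
```

```text
[0.5114 0.3107 0.0523] [ 3.14   0.688 -2.755] [ 0.52   0.407  2.002 -1.041  0.096 -0.429] [ 0.   -0.    0.    0.    0.    0.01]
[ 0.064 -0.     0.078  0.004 -0.01   0.002]
```

Request:
move_arm --pt "-1 0 0 0 -0.032 -0.005 -0.038" --pt "-1 0 0 0 -0.064 -0.01 -0.077" --pt "-1 0 0 0 -0.064 -0.01 -0.077" --pt "-1 0.03 0 0.04 -0.064 -0.01 -0.077" --pt "-1 0.05 0 0.06 -0.064 -0.01 -0.077" --pt "-1 0.065 0 0.078 -0.064 -0.01 -0.077" --pt "-1 0.065 0 0.078 -0.064 -0.01 -0.077"

```text
time_s: 13.6
ee_pos: [0.5111, 0.3108, 0.0471]
eef_rot: [3.139, 0.697, -2.655]
force: [0.7, 0.5, -2.0]
grip_width: 0.0476
grip_force: 25.0
```

```bash
python3 - <<'E'
from h import *
o=ctrl.get_obs();print(o['time_s'],o['ee_pos'].round(4),o['eef_rot'].round(3),o['qpos'].round(3),o['force'].round(1),o['joint_vel'].round(2),o['grip_width'])
im,d,K,T=cam("side"); C=cloud(d,K,T)
for x in ctrl.cut_out('side','cap')[:1]:
    q=C[x['region']&(d>0)]; a=q[q[:,2]>np.percentile(q[:,2],50)]; print(x['score'],np.median(a,0).round(4),np.percentile(q,[1,99],0).round(3))
E
```

```text
13.6 [0.5111 0.3108 0.0471] [ 3.139  0.697 -2.655] [ 0.483  0.415  2.015  0.321  0.015 -1.894] [ 0.7  0.5 -2. ] [-0.02  0.01  0.    1.83 -0.01 -1.84] 0.047559939823733945
0.77 [0.5081 0.3106 0.0817] [[ 0.486  0.285 -0.   ]
 [ 0.534  0.334  0.087]]
```

Request:
move_arm --pt "-1 0.013 0 0.015 0 0 0" --pt "-1 0.02 0 0.024 0 0 0" --pt "0.3 0.02 0 0.024 0 0 0" --pt "0.9 0.02 0 0.024 0 0 0" --pt "0.9 0.02 0 0.024 0 0 0" --pt "0.9 0.02 0 0.024 0 0 0" --pt "0.9 0.02 0 0.024 0 0 0" --pt "0.9 0 0 -0.3 0 0 0" --pt "0.9 -0.2 0 -0.9 0 0 0" --pt "0.9 -0.6 0 -1.5 0 0 0" --pt "0.9 -1.0 0 -2.1 0 0 0" --pt "0.9 -1.4 0 -2.7 0 0 0"

```text
time_s: 14.9
ee_pos: [0.4817, 0.2946, 0.1965]
eef_rot: [3.138, 0.697, -2.658]
force: [-0.6, 0.5, -0.6]
grip_width: 0.0894
grip_force: 0.0
```

```bash
python3 - <<'E'
from h import *
from scipy.optimize import least_squares
o=ctrl.get_obs();print(o['time_s'],o['ee_pos'].round(4),o['eef_rot'].round(3),o['qpos'].round(3),o['grip_width'])
for n in('side','scene','wrist'):
    im,d,K,T=cam(n); C=cloud(d,K,T); print(n)
    if n=='wrist': save(im,'w5.png',1.2)
    for t in('cap','reader'):
      for x in ctrl.cut_out(n,t)[:1]:
        q=C[x['region']&(d>0)]
        if t=='cap':
            a=q[abs(q[:,2]-.08)<.007]; b=a[a[:,2]>.0832]
            print('cap',x['score'],'top',((np.percentile(a,1,0)+np.percentile(a,99,0))/2).round(4),np.ptp(a,0).round(3),'ridge',len(b),b.mean(0).round(4))
        else:
            m=(d>0)&(abs(C[...,2]-.075)<.006)&x['region']; P=C[m][:,:2]
            if len(P)>50:
                rc=cv2.minAreaRect(P.astype(np.float32)*1000); print('block',rc)
            P=C[(d>0)&(abs(C[...,2]-.006)<.0025)&(np.hypot(C[...,0]-.385,C[...,1]-.307)<.06)][:,:2]
            print('pad',len(P),((np.percentile(P,1,0)+np.percentile(P,99,0))/2).round(4))
    for t,z in(('cap',0),('cap_mark',.04),('reader',0),('reader_window',.04)):
        for x in ctrl.tip_of(n,t)[:1]: print(t,round(x['score'],2),np.round(x['point']),ray_z(x['point'],K,T,z).round(4))
E
```

```text
14.9 [0.4817 0.2946 0.1965] [ 3.138  0.697 -2.658] [ 0.482  0.062  2.011  0.014  0.372 -1.585] 0.08940762565265795
side
cap 0.88 top [0.5097 0.3127 0.0802] [0.046 0.045 0.013] ridge 35 [0.5164 0.3107 0.0845]
block ((334.4021911621094, 405.322509765625), (71.2100830078125, 49.663604736328125), 27.03398895263672)
pad 599 [0.387  0.3122]
cap 0.59 [284. 260.] [0.5196 0.3136 0.    ]
cap_mark 0.92 [278. 255.] [0.5373 0.3052 0.04  ]
reader 0.62 [330. 243.] [0.3877 0.3087 0.    ]
reader_window 0.87 [357. 260.] [0.3554 0.3843 0.04  ]
scene
pad 466 [0.3671 0.3073]
reader 0.73 [240. 123.] [0.389  0.3043 0.    ]
wrist
cap 0.75 top [0.506  0.3096 0.0795] [0.047 0.047 0.013] ridge 117 [0.518  0.3083 0.0849]
block ((342.5816955566406, 409.0345153808594), (47.51838684082031, 50.0972785949707), 27.99941062927246)
pad 2651 [0.3979 0.3184]
cap 0.87 [261.  98.] [0.5081 0.3112 0.    ]
cap_mark 0.75 [249. 134.] [0.532  0.3079 0.04  ]
reader_window 0.67 [445.   2.] [0.3442 0.3839 0.04  ]
```

View pics/w5.png

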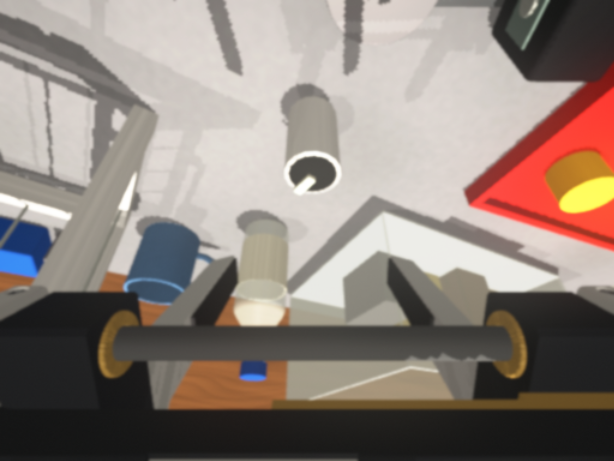

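The can stands upright at (312,140) with its ridge pointing down and left, away from the robot. Next I'll bring the hand vertical above it, turning the last joint the long way round so there's room for the later twist.

```bash
cat >> h.py <<'E'
def RV(y): return R.from_euler('xyz',[np.pi,0,y])
E
python3 - <<'E'
from h import *
P=np.array([.508,.311,.24]); print(row(P,RV(2.0)),pose()[0])
print(row(P,RV(.32),P,RV(2.0)))
E
```

```text
[-1.044  0.045 -0.299  0.567  0.531  1.554] [0.48208402 0.29490368 0.1950348 ]
[ 0.    0.    0.   -0.   -0.    1.68]
```

Request:
move_arm --pt "0.9 -1.044 0.045 -0.299 0.567 0.531 1.554" --pt "0.9 -1.044 0.045 -0.299 0.567 0.531 1.554" --pt "0.9 -1.044 0.045 -0.299 0.567 0.531 1.554" --pt "0.9 -1.044 0.045 -0.299 0.567 0.531 1.554" --pt "0.9 -1.044 0.045 -0.299 0.567 0.531 1.554" --pt "0.9 -1.044 0.045 -0.299 0.567 0.531 1.554" --pt "0.9 -1.044 0.045 -0.299 0.567 0.531 1.554" --pt "0.9 -1.044 0.045 -0.299 0.567 0.531 1.554" --pt "0.9 -1.044 0.045 -0.299 0.567 0.531 1.554" --pt "0.9 -1.044 0.045 -0.299 0.567 0.531 1.554" --pt "0.9 -1.044 0.045 -0.299 0.567 0.531 1.554" --pt "0.9 -1.044 0.045 -0.299 0.567 0.531 1.554"

```text
time_s: 17.15
ee_pos: [0.5081, 0.3111, 0.2399]
eef_rot: [-3.14, -0.002, 1.995]
force: [-0.2, 0.2, -0.4]
grip_width: 0.0891
grip_force: 0.0
```

Request:
move_arm --pt "0.9 0 0 0 0 0 0.14" --pt "0.9 0 0 0 0 0 0.28" --pt "0.9 0 0 0 0 0 0.42" --pt "0.9 0 0 0 0 0 0.56" --pt "0.9 0 0 0 0 0 0.7" --pt "0.9 0 0 0 0 0 0.84" --pt "0.9 0 0 0 0 0 0.98" --pt "0.9 0 0 0 0 0 1.12" --pt "0.9 0 0 0 0 0 1.26" --pt "0.9 0 0 0 0 0 1.4" --pt "0.9 0 0 0 0 0 1.54" --pt "0.9 0 0 0 0 0 1.68"

```text
time_s: 18.35
ee_pos: [0.508, 0.311, 0.2398]
eef_rot: [-3.142, 0.0, 0.314]
force: [0.5, -0.1, -1.0]
grip_width: 0.0893
grip_force: 0.0
```

```bash
python3 - <<'E'
from h import *
o=ctrl.get_obs();print(o['time_s'],o['ee_pos'].round(4),o['eef_rot'].round(3),o['qpos'].round(3),o['grip_width'])
im,d,K,T=cam('wrist'); C=cloud(d,K,T); save(im,'w6.png',1.2)
for x in ctrl.cut_out('wrist','cap')[:1]:
    q=C[x['region']&(d>0)]; a=q[abs(q[:,2]-.08)<.009]; print('z',np.percentile(a[:,2],[5,50,95]))
    c=((np.percentile(a,1,0)+np.percentile(a,99,0))/2)[:2]; print('top',c,np.ptp(a,0)[:2])
    m=x['region']&(d>0)&(abs(C[...,2]-.082)<.009); uv=np.argwhere(m)[:,::-1]; print('px',uv.min(0),uv.max(0))
for t,z in(('cap',0),('cap_mark',.04)):
    for x in ctrl.tip_of('wrist',t)[:1]: print(t,round(x['score'],2),np.round(x['point']),ray_z(x['point'],K,T,z).round(4))
print(proj([.508,.311,.08],K,T),proj([.528,.311,.085],K,T))
E
```

```text
18.35 [0.508  0.311  0.2398] [-3.142  0.     0.314] [0.488 0.389 1.355 0.    1.398 1.744] 0.08928625333905697Traceback (most recent call last):
  File "<stdin>", line 5, in <module>
    return _quantile_unchecked(
        a, q, axis, out, overwrite_input, method, keepdims, weights)
    return _ureduce(a,
                    func=_quantile_ureduce_func,
    ...<5 lines>...
                    overwrite_input=overwrite_input,
                    method=method)
    r = func(a, **kwargs)
    result = _quantile(arr,
                       quantiles=q,
    ...<2 lines>...
                       out=out,
                       weights=wgt)
    slices_having_nans = np.isnan(arr[-1, ...])
                                  ~~~^^^^^^^^^
IndexError: index -1 is out of bounds for axis 0 with size 0
```

View pics/w6.png

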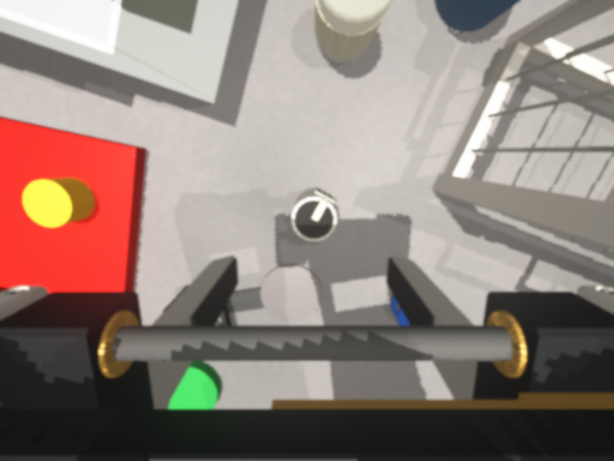

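The can top is at (315,217), centred between the fingers, with the ridge towards (325,200). The network's cut-out went astray, so I'll measure the can's pose from depth and brightness around it.

```bash
python3 - <<'E'
from h import *
im,d,K,T=cam('wrist'); C=cloud(d,K,T)
n=np.hypot(C[...,0]-.508,C[...,1]-.311)<.04
a=C[n&(d>0)&(abs(C[...,2]-.08)<.012)]; print(len(a),np.percentile(a[:,2],[5,50,95]))
c,r=cv2.minEnclosingCircle((a[:,:2]*1000).astype(np.float32)); print('circ',c,r,'bbox',(np.percentile(a,1,0)+np.percentile(a,99,0))/2)
c=np.array(c)/1000
b=a[a[:,2]>np.median(a[:,2])+.0025]; e=b[:,:2]-c; e=e[np.hypot(*e.T)<.0225]; print('ridge depth',len(e),e.mean(0),np.degrees(np.arctan2(*e.mean(0)[::-1])))
g=cv2.cvtColor(im,cv2.COLOR_RGB2GRAY)
v,u=np.mgrid[:384,:512]
P=np.stack([ray_z((uu,vv),K,T,.084)[:2] for uu,vv in zip(u[n],v[n])])
for cc in(c,np.array([.508,.311])):
    e=P-cc; rr=np.hypot(*e.T); m=(rr<.018)&(g[n]>130); w=e[m]; print('ridge bright',m.sum(),w.mean(0),np.degrees(np.arctan2(*w.mean(0)[::-1])), 'line',cv2.fitLine((w*1000).astype(np.float32),cv2.DIST_L2,0,.01,.01).ravel())
for t,z in(('cap',0),('cap_mark',.04)):
    for x in ctrl.tip_of('wrist',t)[:1]: print(t,round(x['score'],2),np.round(x['point']),ray_z(x['point'],K,T,z).round(4))
E
```

```text
1133 [0.07832902 0.08044432 0.08474015]
circ (508.03936767578125, 309.851318359375) 23.908079147338867 bbox [0.50877775 0.31013514 0.07802857]
ridge depth 101 [ 0.01140582 -0.00199351] -9.914024826324694
ridge bright 126 [ 0.00873466 -0.00101645] -6.6376645199730975 line [ 0.97808474 -0.20820716  8.734655   -1.0164533 ]
ridge bright 124 [ 0.00864371 -0.0020903 ] -13.59480456028625 line [ 0.98268414 -0.1852886   8.643707   -2.0903032 ]
cap 0.89 [260. 171.] [0.509  0.3122 0.    ]
cap_mark 0.89 [270. 163.] [0.5298 0.3053 0.04  ]
```

Request:
move_arm --pt "0.9 0 0 0.6 0 0 0" --pt "0.9 0 0.02 1.3 0 0 0" --pt "0.9 0 0.02 2.0 0 0 0" --pt "0.9 0 0.02 2.7 0 0 0" --pt "0.9 0 0.02 3.3 0 0 0" --pt "0.9 0 0.02 3.7 0 0 0" --pt "0.4 0 0.02 3.7 0 0 0" --pt "-1 0 0.02 3.7 0 0 0" --pt "-1 0 0.02 3.7 0 0 0" --pt "-1 0 0.02 3.7 0 0 0" --pt "-1 0 0.02 3.7 0 0 0" --pt "-1 0 0.02 3.7 0 0 0" --grip_force 25

```text
time_s: 19.8
ee_pos: [0.5086, 0.3101, 0.0556]
eef_rot: [-3.141, -0.001, 0.32]
force: [0.2, -0.3, 3.9]
grip_width: 0.0474
grip_force: 25.0
```

Request:
move_arm --pt "-1 0 0 0 0 0 0" --pt "-1 0 0 0 0 0 0" --pt "-1 0 0 0 0 0 0" --pt "-1 0 0 -0.2 0 0 0" --pt "-1 0 0 -0.6 0 0 0" --pt "-1 0 0 -1.2 0 0 0" --pt "-1 0 0 -1.6 0 0 0"

```text
time_s: 20.5
ee_pos: [0.5084, 0.3101, 0.137]
eef_rot: [-3.141, -0.001, 0.32]
force: [-1.3, 0.4, -2.4]
grip_width: 0.0478
grip_force: 25.0
```

```bash
python3 - <<'E'
from h import *
o=ctrl.get_obs();print(o['time_s'],o['ee_pos'].round(4),o['eef_rot'].round(3),o['qpos'].round(3),o['grip_width'],o['force'].round(1))
# remeasure reader, unobstructed
im,d,K,T=cam('scene'); C=cloud(d,K,T); im2,d2,K2,T2=cam('side'); C2=cloud(d2,K2,T2)
for n,c,dd in(('scene',C,d),('side',C2,d2)):
    P=c[(dd>0)&(abs(c[...,2]-.0755)<.006)&(np.hypot(c[...,0]-.334,c[...,1]-.405)<.055)][:,:2]
    print(n,'block',len(P),cv2.minAreaRect((P*1000).astype(np.float32)) if len(P)>9 else '')
    for t,z in(('reader',0),('reader_window',.04)):
        for x in ctrl.tip_of(n,t)[:1]: print(t,round(x['score'],2),ray_z(x['point'],K if n=='scene' else K2,T if n=='scene' else T2,z).round(4))
# gray pad segmentation in scene: edges at z=.006
print(im[120:124,238:242].mean((0,1)),proj([.387,.305,.006],K,T))
save(np.hstack([im[60:160,190:300],im2[200:300,280:390]]),'rd.png',3.4)
E
```

```text
20.5 [0.5084 0.3101 0.137 ] [-3.141e+00 -1.000e-03  3.200e-01] [0.486 0.475 1.477 0.    1.188 1.737] 0.04777714142760138 [-1.3  0.4 -2.4]
scene block 501 ((333.9576110839844, 405.2115478515625), (69.97388458251953, 53.10478210449219), 27.25718116760254)
reader 0.63 [0.3849 0.3086 0.    ]
reader_window 0.83 [0.3384 0.383  0.04  ]
side block 581 ((334.7594299316406, 405.62078857421875), (71.06537628173828, 49.6556396484375), 27.274063110351562)
reader 0.78 [0.3836 0.3074 0.    ]
reader_window 0.81 [0.3524 0.3827 0.04  ]
[127.625  127.6875 128.75  ] [239.00322086 120.80383895]
```

View pics/rd.png

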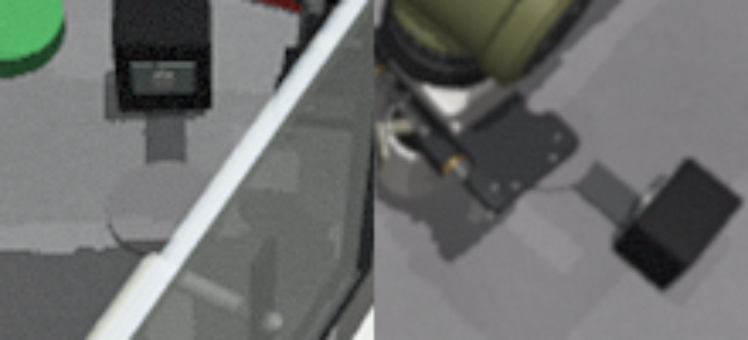

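```bash
python3 - <<'E'
from h import *
print(row([.3865,.305,.137],RV(2.556)))
E
```

```text
[-2.331e+00 -6.740e-01 -6.600e-02 -2.000e-03  2.000e-03 -2.236e+00]
```

Request:
move_arm --pt "-1 -0.2 -0.06 -0.05 0 0 -0.14" --pt "-1 -0.5 -0.15 -0.06 0 0 -0.28" --pt "-1 -0.9 -0.26 -0.06 0 0 -0.42" --pt "-1 -1.3 -0.38 -0.06 0 0 -0.56" --pt "-1 -1.7 -0.5 -0.06 0 0 -0.7" --pt "-1 -2.0 -0.58 -0.06 0 0 -0.84" --pt "-1 -2.2 -0.64 -0.06 0 0 -0.98" --pt "-1 -2.331 -0.674 -0.06 0 0 -1.12" --pt "-1 -2.331 -0.674 -0.06 0 0 -1.26" --pt "-1 -2.331 -0.674 -0.06 0 0 -1.4" --pt "-1 -2.331 -0.674 -0.06 0 0 -1.54" --pt "-1 -2.331 -0.674 -0.06 0 0 -1.68"

```text
time_s: 22.0
ee_pos: [0.3867, 0.3051, 0.1368]
eef_rot: [-3.14, 0.0, 2.006]
force: [0.1, -0.6, -2.9]
grip_width: 0.0475
grip_force: 25.0
```

Request:
move_arm --pt "-1 0 0 0 0 0 -0.14" --pt "-1 0 0 0 0 0 -0.28" --pt "-1 0 0 0 0 0 -0.42" --pt "-1 0 0 0 0 0 -0.556" --pt "-1 0 0 0 0 0 -0.556" --pt "-1 0 0 0 0 0 -0.556"

```text
time_s: 22.6
ee_pos: [0.3869, 0.3052, 0.1373]
eef_rot: [-3.141, -0.0, 2.552]
force: [-0.5, -0.3, -2.7]
grip_width: 0.0475
grip_force: 25.0
```

```bash
python3 - <<'E'
from h import *
o=ctrl.get_obs();print(o['time_s'],o['ee_pos'].round(4),o['eef_rot'].round(3),o['qpos'].round(3),o['grip_width'],o['force'].round(1))
im,d,K,T=cam('wrist'); C=cloud(d,K,T); save(im,'w7.png',1.2)
p=pose()[0]
n=(np.hypot(C[...,0]-p[0],C[...,1]-p[1])<.028)&(d>0)&(C[...,2]>.1)
a=C[n]; print('can',len(a), np.percentile(a[:,2],[5,50,95]) if len(a) else '')
P=C[(d>0)&(abs(C[...,2]-.0755)<.006)&(np.hypot(C[...,0]-.334,C[...,1]-.405)<.06)][:,:2]
print('block',len(P),cv2.minAreaRect((P*1000).astype(np.float32)) if len(P)>9 else '')
for t,z in(('reader',0),('reader_window',.04),('cap_mark',.12)):
    for x in ctrl.tip_of('wrist',t)[:1]: print(t,round(x['score'],2),np.round(x['point']),ray_z(x['point'],K,T,z).round(4))
print(row([.3865,.305,.0616],RV(2.556)))
E
```

```text
22.6 [0.3869 0.3052 0.1373] [-3.141 -0.     2.552] [ 0.594  0.262  1.773  0.     1.107 -0.388] 0.0475313939922708 [-0.5 -0.3 -2.7]
can 16239 [0.13971809 0.23462897 0.26124267]
block 5560 ((333.0465393066406, 405.2667541503906), (70.18526458740234, 50.56813430786133), 27.49140739440918)
reader 0.86 [255. 192.] [0.3881 0.2977 0.    ]
reader_window 0.72 [303. 115.] [0.3429 0.3837 0.04  ]
cap_mark 0.63 [278. 197.] [0.3763 0.3276 0.12  ]
[ 0.005 -0.011  1.524 -0.    -0.    -0.002]
```

View pics/w7.png

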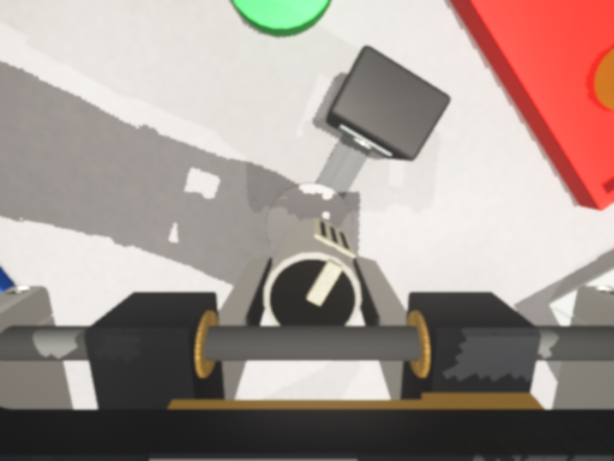

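The can is held over the pad with its ridge and label towards the reader: the ridge runs from (315,300) to (335,265) and the window is at (365,140). I'll check the ridge angle in numbers.

```bash
python3 - <<'E'
from h import *
im,d,K,T=cam('wrist'); g=cv2.cvtColor(im,cv2.COLOR_RGB2GRAY); p=pose()[0]
v,u=np.mgrid[200:290,200:320]; r=np.stack([(u-K[0,2])/K[0,0],(v-K[1,2])/K[1,1],np.ones(u.shape)],-1)@T[:3,:3].T
P=(T[:3,3]+r*((.1665-T[2,3])/r[...,2])[...,None])[...,:2]-p[:2]
G=g[200:290,200:320]; rr=np.hypot(P[...,0],P[...,1]); m=(rr<.0185)&(G>120)
w=P[m]; print(m.sum(),w.mean(0),np.degrees(np.arctan2(w.mean(0)[1],w.mean(0)[0])))
l=cv2.fitLine((w*1000).astype(np.float32),cv2.DIST_L2,0,.01,.01).ravel(); print(l,np.degrees(np.arctan2(l[1],l[0])))
rc=cv2.minAreaRect((w*1000).astype(np.float32)); print(rc)
# rim centre at z=.1615
P2=(T[:3,3]+r*((.1615-T[2,3])/r[...,2])[...,None])[...,:2]; dk=(G<60)&(np.hypot(*(P2-p[:2]).transpose(2,0,1))<.022); q=P2[dk]; print('dark disc',(q.min(0)+q.max(0))/2-p[:2])
E
```

```text
441 [-0.00501977  0.00839826] 120.86742202615044
[ 0.39309356 -0.9194985  -5.0197716   8.39826   ] -66.85287
((-3.760282039642334, 1.7331390380859375), (32.824668884277344, 26.75655746459961), 57.43791961669922)
dark disc [-0.00059039  0.0001908 ]
```

Request:
move_arm --pt "-1 0 0 0.5 0 0 0" --pt "-1 0 0 1.0 0 0 0" --pt "-1 0 0 1.3 0 0 0" --pt "-1 0 0 1.4 0 0 0" --pt "-1 0 0 1.46 0 0 0" --pt "-1 0 0 1.49 0 0 0" --pt "-1 0 0 1.51 0 0 0" --pt "-1 0 0 1.51 0 0 0"

```text
time_s: 23.65
ee_pos: [0.3873, 0.3055, 0.0629]
eef_rot: [3.141, 0.0, 2.556]
force: [-0.3, 0.6, -2.4]
grip_width: 0.0477
grip_force: 25.0
```

Request:
move_arm --pt "-1 0 0 0.015 0 0 0" --pt "-1 0 0 0.03 0 0 0" --pt "-1 0 0 0.03 0 0 0"

```text
time_s: 23.95
ee_pos: [0.3873, 0.3055, 0.0616]
eef_rot: [3.141, 0.0, 2.556]
force: [-1.6, -2.3, 4.9]
grip_width: 0.0475
grip_force: 25.0
```

Request:
move_arm --pt "-1 0 0 -0.01 0 0 0" --pt "0.2 0 0 -0.01 0 0 0" --pt "0.8 0 0 -0.01 0 0 0" --pt "0.8 0 0 -0.01 0 0 0" --pt "0.8 0 0 -0.01 0 0 0" --pt "0.8 0 0 -0.01 0 0 0" --pt "0.8 0 0 -0.3 0 0 0" --pt "0.8 0 0 -0.8 0 0 0" --pt "0.8 0 0 -1.5 0 0 0" --pt "0.8 0 0 -2.2 0 0 0" --pt "0.8 0 0 -2.9 0 0 0" --pt "0.8 0 0 -3.6 0 0 0"

```text
time_s: 25.15
ee_pos: [0.3869, 0.3052, 0.2425]
eef_rot: [3.141, 0.0, 2.556]
force: [0.3, 0.1, 0.3]
grip_width: 0.0848
grip_force: 0.0
```

```bash
python3 - <<'E'
from h import *
o=ctrl.get_obs();print(o['time_s'],o['ee_pos'].round(4),o['eef_rot'].round(3),o['qpos'].round(3),o['grip_width'],o['force'].round(1))
im,d,K,T=cam('wrist'); C=cloud(d,K,T); save(im,'w8.png',1.2); p=np.array([.387,.305])
n=np.hypot(C[...,0]-p[0],C[...,1]-p[1])<.04
a=C[n&(d>0)&(abs(C[...,2]-.088)<.01)]; print(len(a),np.percentile(a[:,2],[5,50,95]))
c,r=cv2.minEnclosingCircle((a[:,:2]*1000).astype(np.float32)); print('can',c,r); c=np.array(c)/1000
b=a[a[:,2]>np.median(a[:,2])+.0025]; e=b[:,:2]-c; e=e[np.hypot(*e.T)<.0215]; print('ridge',len(e),np.degrees(np.arctan2(*e.mean(0)[::-1])))
P=C[(d>0)&(abs(C[...,2]-.006)<.0025)&(np.hypot(C[...,0]-p[0],C[...,1]-p[1])<.05)][:,:2]; print('pad',len(P),cv2.minEnclosingCircle((P*1000).astype(np.float32)))
P=C[(d>0)&(abs(C[...,2]-.0755)<.006)&(np.hypot(C[...,0]-.334,C[...,1]-.405)<.06)][:,:2]; print('block',cv2.minAreaRect((P*1000).astype(np.float32)))
for t,z in(('reader',0),('reader_window',.04),('cap',.006),('cap_mark',.046)):
    for x in ctrl.tip_of('wrist',t)[:1]: print(t,round(x['score'],2),np.round(x['point']),ray_z(x['point'],K,T,z).round(4))
E
```

```text
25.15 [0.3869 0.3052 0.2425] [3.141 0.    2.556] [ 0.594  0.153  1.646  0.     1.342 -0.392] 0.08479651899744739 [0.3 0.1 0.3]
1143 [0.0843849  0.0863887  0.09039635]
can (386.8999938964844, 306.7315368652344) 23.872535705566406
ridge 98 117.5565517703999
pad 1096 ((385.29986572265625, 308.16583251953125), 46.21625518798828)
block ((333.2289733886719, 405.3349304199219), (70.07865142822266, 50.17838668823242), 27.37434959411621)
reader 0.56 [256. 174.] [0.3858 0.2984 0.    ]
reader_window 0.82 [292. 119.] [0.3445 0.3843 0.04  ]
cap 0.76 [261. 173.] [0.3882 0.3064 0.006 ]
cap_mark 0.95 [270. 163.] [0.3764 0.3281 0.046 ]
```

View pics/w8.png

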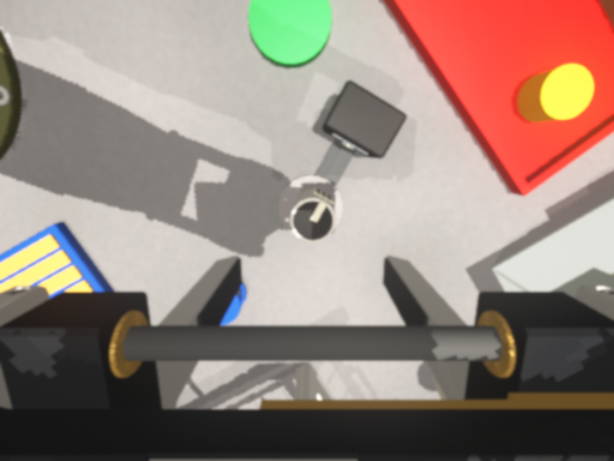

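The can stands centred on the pad: its centre is at (386.9, 306.7) mm and the ridge is at 117.6° against 117.4° for the reader. Now I'll go back to the bar to close the shutter.

```bash
cat >> h.py <<'E'
a55=np.radians(55); ZB=np.cos(a55)*XC-np.sin(a55)*Zw; RB=Rt(ZB,np.sin(a55)*XC+np.cos(a55)*Zw)
E
python3 - <<'E'
from h import *
b=BAR+.254*Zw-.002*XC; pre=b-.09*ZB; print(row(pre,RB),pre); print('down .1 ->',RB.inv().apply([0,0,-.1])/.05)
E
```

```text
[-4.801 -4.565 -3.349 -0.554 -0.319  1.013] [ 0.46089643 -0.01765996  0.40772368]
down .1 -> [ 1.11022302e-16 -1.14715287e+00  1.63830409e+00]
```

Request:
move_arm --pt "0 0 0 -1.0 0 0 0" --pt "0 -0.6 -0.6 -1.8 -0.07 -0.04 0.13" --pt "0 -1.3 -1.2 -2.6 -0.14 -0.08 0.26" --pt "0 -2.0 -1.9 -3.3 -0.22 -0.12 0.39" --pt "0 -2.7 -2.6 -3.349 -0.29 -0.16 0.52" --pt "0 -3.4 -3.2 -3.349 -0.36 -0.2 0.65" --pt "0 -4.0 -3.8 -3.349 -0.43 -0.25 0.78" --pt "0 -4.5 -4.3 -3.349 -0.5 -0.29 0.91" --pt "0 -4.801 -4.565 -3.349 -0.554 -0.319 1.013" --pt "0 -4.801 -4.565 -3.349 -0.554 -0.319 1.013" --pt "0 -4.801 -4.565 -3.349 -0.554 -0.319 1.013" --pt "0 -4.801 -4.565 -3.349 -0.554 -0.319 1.013"

```text
time_s: 26.6
ee_pos: [0.4611, -0.0165, 0.4081]
eef_rot: [2.532, 0.0, 1.513]
force: [-0.0, 0.6, -0.2]
grip_width: 0.0471
grip_force: 0.0
```

```bash
python3 - <<'E'
from h import *
o=ctrl.get_obs();print(o['time_s'],o['ee_pos'].round(4),o['eef_rot'].round(3),o['qpos'].round(3),o['grip_width'],o['force'].round(1))
im,d,K,T=cam("wrist"); C=cloud(d,K,T); f=C-OC; cx=f@XC; cy=f@YC
m=(d>0)&(cx<-.045)&(cx>-.085)&(C[...,2]>.29)&(C[...,2]<.37)&(abs(cy)<.075)
print(m.sum(),np.percentile(cx[m],[5,50,95]),np.percentile(C[m][:,2],[5,50,95]))
b=BAR+.254*Zw-.002*XC; print(row(b+.005*ZB,RB))
E
```

```text
26.6 [ 0.4611 -0.0165  0.4081] [2.532 0.    1.513] [-0.142 -0.329  1.818  0.056  1.046 -0.097] 0.04708346103056022 [-0.   0.6 -0.2]
1730 [-0.06665317 -0.06384568 -0.05756108] [0.33430147 0.33905881 0.3407807 ]
[-2.900e-02 -7.000e-03  1.905e+00 -1.000e-03 -2.000e-03  3.000e-03]
```

Request:
move_arm --pt "0 0 0 0.6 0 0 0" --pt "0 0 0 1.2 0 0 0" --pt "0 0 0 1.7 0 0 0" --pt "0 0 0 1.9 0 0 0" --pt "0 0 0 1.9 0 0 0" --pt "-1 0 0 1.9 0 0 0" --pt "-1 0 0 1.9 0 0 0" --pt "-1 0 0 1.9 0 0 0" --pt "-1 0 0 1.9 0 0 0" --pt "-1 0 0 1.9 0 0 0" --pt "-1 0 0 1.9 0 0 0" --grip_force 40

```text
time_s: 27.75
ee_pos: [0.5162, -0.021, 0.3317]
eef_rot: [2.527, -0.001, 1.509]
force: [9.0, -0.7, 1.3]
grip_width: 0.011
grip_force: 40.0
```

```bash
python3 - <<'E'
from h import *
o=ctrl.get_obs();print(o['ee_pos'].round(4),o['qpos'].round(3),o['grip_width'],o['force'].round(1))
p=pose()[0]; t=BAR+.005*ZB; t=np.array([p[0],p[1],t[2]]); print(row(t,RB),p[2]-t[2])
E
```

```text
[ 0.5162 -0.021   0.3317] [-0.132 -0.17   1.869  0.056  0.83  -0.095] 0.011020999150185484 [ 9.  -0.7  1.3]
[-4.00e-03 -2.95e+00  4.18e+00  4.00e-03 -1.00e-03 -0.00e+00] 0.2557923680799231
```

Request:
move_arm --pt "-1 0 -0.15 0.214 0 0 0" --pt "-1 0 -0.45 0.643 0 0 0" --pt "-1 0 -0.75 1.07 0 0 0" --pt "-1 0 -1.05 1.5 0 0 0" --pt "-1 0 -1.35 1.93 0 0 0" --pt "-1 0 -1.65 2.36 0 0 0" --pt "-1 0 -1.95 2.785 0 0 0" --pt "-1 0 -2.25 3.21 0 0 0" --pt "-1 0 -2.5 3.57 0 0 0" --pt "-1 0 -2.7 3.86 0 0 0" --pt "-1 0 -2.83 4.04 0 0 0" --pt "-1 0 -2.88 4.11 0 0 0"

```text
time_s: 28.95
ee_pos: [0.5162, -0.0209, 0.0793]
eef_rot: [2.529, -0.0, 1.509]
force: [6.5, 0.1, -4.0]
grip_width: 0.0105
grip_force: 40.0
```

```bash
python3 - <<'E'
from h import *
o=ctrl.get_obs();print(o['time_s'],o['ee_pos'].round(4),o['eef_rot'].round(3),o['qpos'].round(3),o['grip_width'],o['force'].round(1))
E
```

```text
28.95 [ 0.5162 -0.0209  0.0793] [ 2.529 -0.     1.509] [-0.132  0.197  2.168  0.241  0.17  -0.294] 0.010475816763731763 [ 6.5  0.1 -4. ]
```

Request:
move_arm --pt "-1 0 -0.02 0.03 0 0 0" --pt "-1 0 -0.035 0.05 0 0 0" --pt "0 0 -0.035 0.05 0 0 0" --pt "0 0 -0.035 0.05 0 0 0" --pt "0 0 -0.035 0.05 0 0 0" --pt "0 0 -0.035 0.05 0 0 0" --pt "0 0 -0.035 -0.2 0 0 0" --pt "0 0 -0.035 -0.7 0 0 0" --pt "0 0 0 -1.3 0 0 0" --pt "0 0 0 -1.9 0 0 0" --pt "0 0 0 -2.4 0 0 0" --pt "0 0 0 -2.4 0 0 0"

```text
time_s: 30.15
ee_pos: [0.4468, -0.0165, 0.1805]
eef_rot: [2.526, -0.0, 1.509]
force: [-0.0, -0.1, 0.2]
grip_width: 0.0471
grip_force: 0.0
```

```bash
python3 - <<'E'
from h import *
o=ctrl.get_obs();print(o['time_s'],o['ee_pos'].round(4),o['qpos'].round(3),o['grip_width'],o['force'].round(1))
im,d,K,T=cam("wrist"); C=cloud(d,K,T); f=C-OC; cx=f@XC; cy=f@YC
m=(d>0)&(cx<-.045)&(cx>-.085)&(C[...,2]>.04)&(C[...,2]<.15)&(abs(cy)<.07)
print(m.sum(),np.percentile(cx[m],[5,50,95]),np.percentile(C[m][:,2],[5,50,95]))
im,d,K,T=cam("scene"); save(im,'s9.png')
C=cloud(d,K,T)
for t,z in(('spool',0),('bottle',0),('squat',0),('cap',.006),('cap_mark',.046),('shutter_bar',.08)):
    for x in ctrl.tip_of('scene',t)[:1]: print(t,round(x['score'],2),np.round(x['point']),ray_z(x['point'],K,T,z).round(4))
E
```

```text
30.15 [ 0.4468 -0.0165  0.1805] [-0.148 -0.185  2.25   0.112  0.465 -0.17 ] 0.04712755288355663 [-0.  -0.1  0.2]
1369 [-0.06655966 -0.0638632  -0.05739916] [0.07901651 0.08474193 0.08648912]
bottle 0.73 [368. 160.] [0.7041 0.3414 0.    ]
squat 0.85 [249. 330.] [ 0.629  -0.1257  0.    ]
cap 0.92 [235. 116.] [0.3727 0.3127 0.006 ]
cap_mark 0.64 [238.  99.] [0.3711 0.3348 0.046 ]
shutter_bar 0.83 [220. 246.] [ 0.5182 -0.0233  0.08  ]
```

View pics/s9.png

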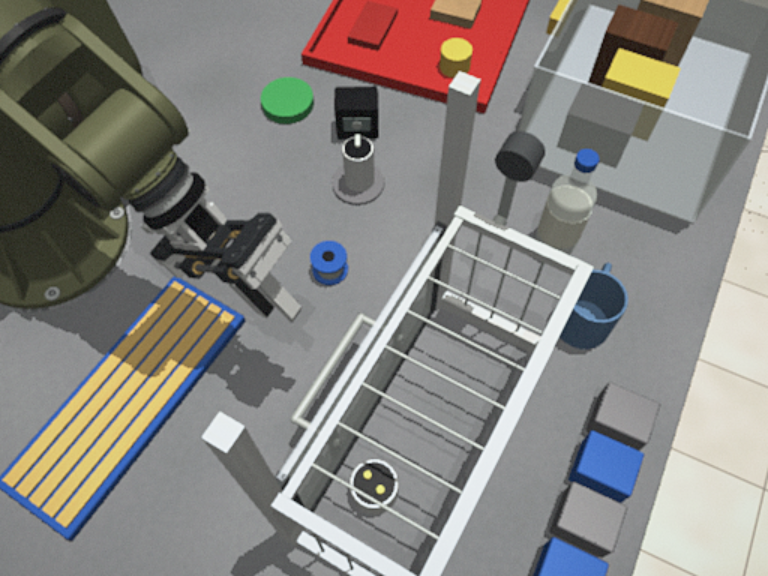

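The shutter is shut again: the bar top is at 86.5 mm, the same as at the start. The can stands on the pad at (358,180) facing the window. The squat can (373,483), the spool (328,262) and the bottle (570,205) are where they were, and the hand is clear.

```bash
python3 -c "
from station import ctrl
print(ctrl.hand_in())"
```

```text
the job is handed in; nothing more can be done
None
```

The job is handed in at about 30 s: the tall capacitor stands upright on the reader's pad, with its label facing the window to within about a degree. The cage shutter is fully shut, the squat capacitor, spool and bottle are where they were, and the hand-in returned no verdict.

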